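# Set a pair of sample vials into the empty tray

### The arm

A 6-joint arm with a two-finger parallel gripper is mounted at the origin on a cart in front of the work surface, level with it; the furniture and walls round the work are solid. World frame = base frame: x ahead of the robot, y to its left, z up, the work surface at z = 0. Lengths are in m, angles in rad, forces in N, time in s.
With the tool pointing down it reaches from about 0.2 to 0.875 m from the base axis. Payload 3.4 kg.
Tool frame: the origin (TCP) lies at the very end of the fingers, on their centre line; the grasp point (between the pads) lies 19 mm behind it; z points along the fingers, y is the direction in which the jaws open and shut (so a half turn about z gives the same grasp; the last joint's range is limited). The gripper opens to 94 mm and grips with 3 to 60 N. Pads are 16 mm wide; open, the fingers measure 119 mm over their backs; the gripper's body (75 mm by 177 mm) begins 78 mm behind the grasp point.
Start: joints at [-0.121, 0.276, 1.505, -0, 1.361, -0.121], TCP at [0.575, -0, 0.205] pointing down, gripper open.
Joint ranges: [-2.89, 2.89], [-0.75, 2.08], [0.22, 2.7], [-1.18, 4.32], [0.11, 2.71], [-2.7, 2.7]. Speed limits (rad/s): [2.57, 2.57, 3.14, 3.14, 3.14, 3.14].

### API

Orientations are given as a unit quaternion [w, x, y, z].
In Python, from station import ctrl, set_gripper, solve_ik, read_state, viewer, hand_in gives the robot as it stands. Calls block until the motion is done:
- ctrl.goto(position, orientation): joint-space move of the TCP to a pose.
- ctrl.move_straight(position, feed=0.15, rotation=None): straight line of the TCP; rotation=None keeps the orientation; feed is the mean speed in m/s.
- ctrl.movej(angles): joint-space move.
- set_gripper(opening): finger opening in m; the grip force is fixed at half the most; returns when the fingers have stopped.
- ctrl.wait(seconds).
- solve_ik(position, orientation): joint angles nearest the present ones, or None.
- read_state(): the state.
- viewer.snapshot(name): name is "scene" or "side" or "wrist"; returns a dict with "image" (384x512x3 uint8, blue, green, red), "K" (3x3 intrinsics, pixels), "extrinsics" (4x4, takes a point from world to camera coordinates). Camera axes: x right, y up, looking along -z (the intrinsics and any distortion apply to the point x, -y, -z); pixel columns grow to the right and rows downward; lengths in m; the calibration is good to about 2 mm. The wrist camera is an equidistant fisheye: a pixel r from the principal point sees the ray r / f radians off the axis. A picture is of the moment at which its call begins. There is no depth.
A pose or a line that the arm cannot do raises ctrl.PlanningError and nothing moves.
- hand_in(): hands the job in, once; it reports no verdict.
The state is a dict: "clock": time; "joint_positions": joint angles; "qvel": joint speeds; "joint_efforts": joint torques, N m; "ee_pos": TCP position; "eef_rot": TCP orientation; "wrist_force": force on the tool from outside, world axes, zero at the start; "ft_torque": the same for the moment, N m; "opening": finger opening in m.
Only numpy, scipy, OpenCV 4.12 (cv2) and the standard library are available. Lean on these libraries where they do the work, as an engineer would, in place of code of your own. Each camera call takes 0.05 s, during which the arm holds its last target.

### The job

Two brown sample vials stand side by side on the bench, almost touching. Pick up both together in one grasp and stand them upright, still side by side and close together, in the small steel tray that is empty. Do not lift one without the other, and leave the third brown vial, which stands on its own, where it is.

Things in the scene. Friction and masses are not known exactly. Their poses are not given: they have to be found in the camera images.
- vial_a_mid (a point): A sample vial of brown glass with a white cap, 15 mm in diameter and 56 mm tall, about 25 g, standing upright on the worktop (z = 0); the point is its centre, 28 mm above its underside; z is its upward axis. One of the pair: the other one stands beside it along this vial's own +y axis, 17 to 18 mm from centre to centre, so about 2 mm apart.
- vial_b_mid (a point): A sample vial of brown glass with a white cap, 15 mm in diameter and 56 mm tall, about 25 g, standing upright on the worktop (z = 0); the point is its centre, 28 mm above its underside; z is its upward axis. The other one of the pair. The line through the two centres is the pair's row; squeezed along it the pair is 30 mm wide, and there is room for fingers at both ends of the row.
- lone_vial_mid (a point): A sample vial of brown glass with a white cap, 15 mm in diameter and 56 mm tall, about 25 g, standing upright on the worktop (z = 0); the point is its centre, 28 mm above its underside; z is its upward axis. A third, identical vial that stands alone 85 to 120 mm from the pair, off to the side of the row; it is not wanted.
- tray_floor (a point): The empty one of two identical small rectangular stainless-steel trays, fixed to the worktop; the other holds a brown bottle with a black cap (36 mm across, 75 mm tall). The point is the centre of the tray's inner floor, 3 mm above the worktop. Outside 56 mm along its x axis and 86 mm along its y axis, inside 50 x 80 mm; the rim is 11 mm above the worktop. z is up.
There are look-alikes about, which are no part of the job. What is shaped like the part that bears tray_floor but yellow is not meant.

How it is judged:
On the way:
1. both vials of the pair are off the bench together, side by side (height (world z) of each of vial_a_mid, vial_b_mid above 0.055 m and distance between vial_a_mid and vial_b_mid below 0.03 m), for 0.2 s.
At the end, for the whole second after the job is handed in: Both vials of the pair stand at rest on the floor of the empty tray, inside its walls, upright within 10 degrees, their centres no more than 30 mm apart (x of vial_a_mid in the frame of tray_floor between -0.021 and 0.021 m and y of vial_a_mid in the frame of tray_floor between -0.036 and 0.036 m and z of vial_a_mid in the frame of tray_floor between 0.022 and 0.034 m and angle between each of vial_a_mid, vial_b_mid's own z axis and vertical below 0.17 rad and linear speed of each of vial_a, vial_b below 0.02 m/s and x of vial_b_mid in the frame of tray_floor between -0.021 and 0.021 m and y of vial_b_mid in the frame of tray_floor between -0.036 and 0.036 m and z of vial_b_mid in the frame of tray_floor between 0.022 and 0.034 m and horizontal distance between vial_a_mid and vial_b_mid below 0.03 m); the robot touches nothing.
It fails at once if one vial of the pair is lifted while the other stays down ((height (world z) of vial_a_mid above 0.055 m and height (world z) of vial_b_mid below 0.036 m) or (height (world z) of vial_b_mid above 0.055 m and height (world z) of vial_a_mid below 0.036 m)).
It fails at once if the third vial, standing alone, is moved by more than 20 mm or knocked over (distance of lone_vial_mid from where it was at the start of the episode above 0.02 m or angle between lone_vial_mid's own z axis and vertical above 0.5 rad).
It also fails if it takes over 38 s, if anything falls off the work surface, if the arm or the gripper's body presses on something with over 40 N, if the wrist force passes 120 N, or if a joint passes its speed limit or range.

## Working session

There is one attempt and no reset: what is moved stays moved. The work goes in short steps, each a Python script; the robot and the scene stay as the last script left them, time stands still between calls to the robot, and variables do not carry over. Pictures are saved under pics/ and viewed, and the job is handed in when it is done.

```bash
ls; mkdir -p pics
python3 - <<'E'
from station import *
import cv2,numpy as np
for n in ["scene","side","wrist"]:
    d=viewer.snapshot(n); cv2.imwrite(f"pics/{n}0.png",d["image"]); np.savez(f"{n}0.npz",**{k:d[k] for k in("image","K","extrinsics")}); print(n,d["K"].tolist(),np.round(d["extrinsics"],3).tolist(),d.keys())
s=read_state();print(s["clock"],s["ee_pos"],s["eef_rot"],s["opening"])
E
```

```text
pics
scene [[472.6751842317083, 0.0, 248.90395117369565], [0.0, 472.6751842317083, 180.30101091442558], [0.0, 0.0, 1.0]] [[-0.895, -0.447, 0.016, 0.438], [0.202, -0.372, 0.906, -0.225], [-0.399, 0.814, 0.423, -0.969], [0.0, 0.0, 0.0, 1.0]] dict_keys(['image', 'K', 'extrinsics'])
side [[447.20972761149574, 0.0, 263.48186179545826], [0.0, 447.20972761149574, 186.06365864026995], [0.0, 0.0, 1.0]] [[0.994, -0.107, -0.006, -0.571], [0.075, 0.65, 0.756, 0.002], [-0.077, -0.752, 0.654, -1.067], [0.0, 0.0, 0.0, 1.0]] dict_keys(['image', 'K', 'extrinsics'])
wrist [[297.3186396354542, 0.0, 255.47314847491805], [0.0, 297.3186396354542, 189.76444130381464], [0.0, 0.0, 1.0]] [[1.0, -0.001, -0.002, -0.575], [0.0, 0.959, -0.284, 0.029], [0.002, 0.284, 0.959, -0.393], [0.0, 0.0, 0.0, 1.0]] dict_keys(['image', 'K', 'extrinsics'])
0.15 [5.74607174e-01 4.59908274e-05 2.04836198e-01] [-5.01312708e-04  7.07100073e-01  7.07113187e-01 -4.20500193e-04] 0.09402127446191558
```

View pics/scene0.png

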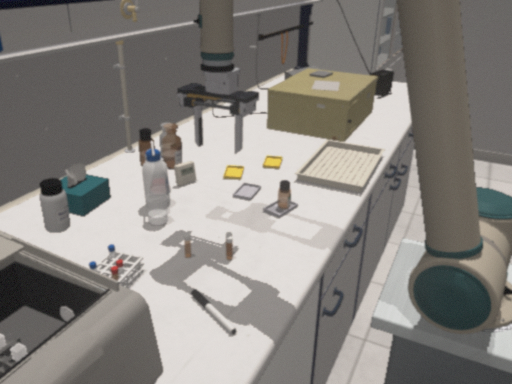

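View pics/side0.png

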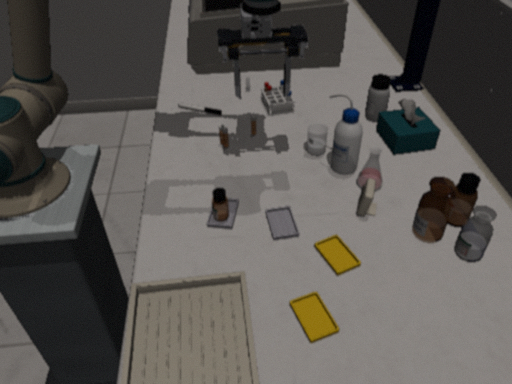

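View pics/wrist0.png

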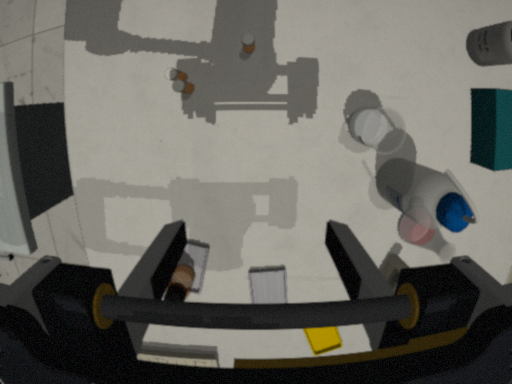

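The scene shows the pair at about scene (229,247), side (224,138) and wrist (180,80). The lone vial is at scene (188,246), side (253,126) and wrist (248,43). There are four trays:
- grey and empty, side (282,222)
- grey with a bottle, side (222,212)
- two yellow, side (337,254) and (314,316)

The empty grey tray is the one described. I'll confirm all this in enlarged crops.

Run:
```python
import cv2,numpy as np
w=cv2.imread("pics/wrist0.png");s=cv2.imread("pics/side0.png");c=cv2.imread("pics/scene0.png")
f=lambda im,x,y,wd,h:cv2.resize(im[y:y+h,x:x+wd],(400,300),interpolation=cv2.INTER_CUBIC)
cv2.imwrite("pics/crop0.png",np.vstack([np.hstack([f(w,155,20,120,90),f(s,200,100,80,60)]),np.hstack([f(s,190,180,160,120),f(c,170,220,80,60)])]))
```

```text
(no output)
```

View pics/crop0.png

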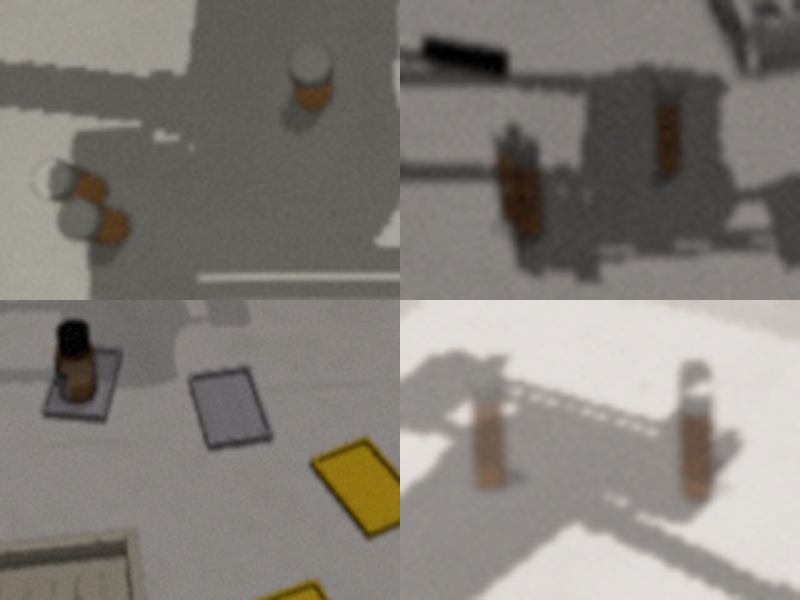

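The crops confirm it: the pair is at the left of the wrist view with caps at about (172,74) and (179,86), the lone vial's cap is at (248,39), and the empty grey tray is at side (282,222). Next I'll compute rough positions.

```bash
cat > h.py <<'E'
import cv2,numpy as np
def ray(d,u,v,fish):
    K=d["K"];E=d["extrinsics"];x=(u-K[0,2])/K[0,0];y=(v-K[1,2])/K[1,1]
    if fish:
        r=np.hypot(x,y);k=np.sin(r)/r if r>0 else 1;c=np.array([x*k,-y*k,-np.cos(r)])
    else: c=np.array([x,-y,-1.])
    R=E[:3,:3];return -R.T@E[:3,3],R.T@c
def plane(d,u,v,z,fish):
    o,r=ray(d,u,v,fish);return (o+r*(z-o[2])/r[2])[:3]
E
python3 - <<'E'
from h import *
w=np.load("wrist0.npz");s=np.load("side0.npz");c=np.load("scene0.npz")
for p in [(172,74),(179,86),(248,39)]: print("cap w",plane(w,*p,.056,1).round(4))
# brown bases in side/scene
print("side base",plane(s,224,147,.0,0).round(4),plane(s,253.5,135,0,0).round(4))
print("scene base",plane(c,229,259,.0,0).round(4),plane(c,188,257,0,0).round(4))
im=s["image"]; 
for p in [(267,210),(289,206),(298,235),(274,239)]: print("tray",plane(s,*p,.011,0).round(4))
for n,d,p in (("w",w,(268,285)),): print(plane(d,*p,.003,1))
E
```

```text
cap w [0.4823 0.1204 0.056 ]
cap w [0.4903 0.1062 0.056 ]
cap w [0.5669 0.1566 0.056 ]
side base [0.4802 0.0997 0.    ] [0.5625 0.1462 0.    ]
scene base [0.4759 0.126  0.    ] [0.561  0.1621 0.    ]
tray [ 0.5645 -0.1621  0.011 ]
tray [ 0.6144 -0.155   0.011 ]
tray [ 0.6198 -0.2434  0.011 ]
tray [ 0.5691 -0.2488  0.011 ]
[ 0.5938492  -0.18183013  0.003     ]
```

```bash
cat >> h.py <<'E'
from scipy.spatial.transform import Rotation as Ro
def quat(ydir):
    y=np.array([ydir[0],ydir[1],0.]);y/=np.linalg.norm(y);z=np.array([0,0,-1.]);x=np.cross(y,z)
    q=Ro.from_matrix(np.stack([x,y,z],1)).as_quat();return [q[3],q[0],q[1],q[2]]
E
python3 - <<'E'
from station import *
from h import *
q=quat((.49,-.87)); x=np.array([.87,.49])
p=np.array([.486,.113])-.03*x
P=[*p,.16]
print(solve_ik(P,q), solve_ik(P,quat((-.49,.87))))
ctrl.goto(P,q)
for n in ["wrist"]:
    d=viewer.snapshot(n); cv2.imwrite(f"pics/{n}1.png",d["image"]); np.savez(f"{n}1.npz",**{k:d[k] for k in("image","K","extrinsics")})
s=read_state();print(s["clock"],s["ee_pos"])
E
```

```text
[ 6.24635165e-02  1.50830601e-01  1.79111763e+00 -4.44089210e-16
  1.19964442e+00  1.12032483e+00] [ 6.24635165e-02  1.50830601e-01  1.79111763e+00 -4.44089210e-16
  1.19964442e+00 -2.02126782e+00]
1.3417 [0.46063703 0.09807719 0.16021533]
```

View pics/wrist1.png

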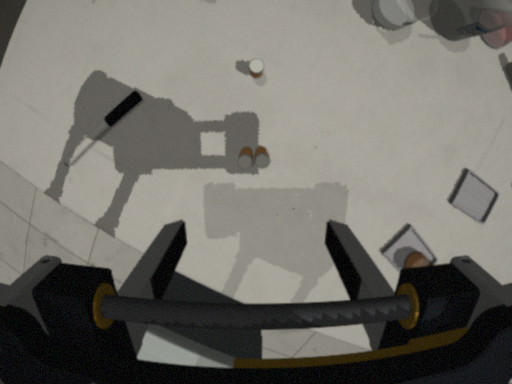

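The pair's caps now show clearly at about wrist (245,160) and (262,158), with the lone cap at (256,67) and the empty tray at (472,196). I'll zoom in and measure.

Run:
```python
from h import *
w=np.load("wrist1.npz");im=w["image"]
f=lambda x,y,wd,h:cv2.resize(im[y:y+h,x:x+wd],(400,300),interpolation=cv2.INTER_CUBIC)
cv2.imwrite("pics/crop1.png",np.hstack([f(232,138,48,36),f(440,160,64,48)]))
hsv=cv2.cvtColor(im,cv2.COLOR_BGR2HSV)
m=((hsv[...,1]>90)&(hsv[...,0]<25)).astype(np.uint8)
n,l,st,c=cv2.connectedComponentsWithStats(m)
for i in range(1,n):
    if st[i,4]>20: print(st[i],c[i].round(1))
```

```text
[251  73  10   4  27] [255.4  74.6]
[256 147  11   8  54] [260.5 150.3]
[240 148  12   8  62] [246.3 151.1]
[405 253  19  16 224] [413.9 260.7]
[396 281  25  49 598] [409.8 305.5]
[ 90 282  26  49 608] [101.1 305.3]
[ 234  326  235   45 2445] [357.6 353. ]
```

View pics/crop1.png

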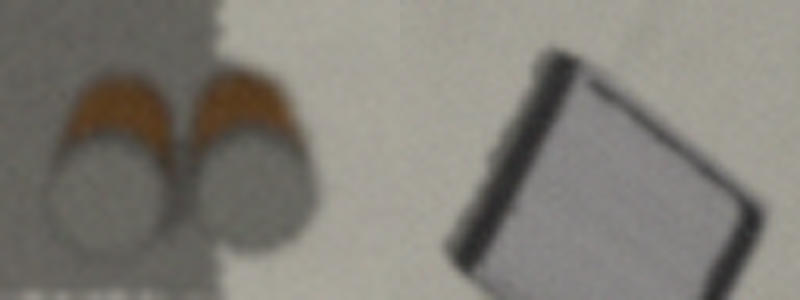

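Run:
```python
from h import *
w=np.load("wrist1.npz");im=w["image"]
g=cv2.resize(im[138:174,232:280],None,fx=8,fy=8,interpolation=cv2.INTER_CUBIC)
c=cv2.HoughCircles(cv2.GaussianBlur(cv2.cvtColor(g,cv2.COLOR_BGR2GRAY),(9,9),2),cv2.HOUGH_GRADIENT,1,100,param1=60,param2=12,minRadius=48,maxRadius=68)
print(c)
P=[]
for u,v in [(107/8.333-.5+232,192/8.333-.5+138),(252/8.333-.5+232,188/8.333-.5+138)]:
    P.append(plane(w,u,v,.056,1));print(P[-1].round(4))
if c is not None:
    for a in c[0][:2]: print("hough",plane(w,a[0]/8-.44+232,a[1]/8-.44+138,.056,1).round(4))
P=np.array(P);d=P[1]-P[0];print(d,np.linalg.norm(d),P.mean(0))
# bottom: far edge of brown (base circle edge 7.5mm beyond centre from camera), at z=0
o,_=ray(w,0,0,1)
for X,Y in [(119,70),(232,66)]:
    b=plane(w,X/8.333-.5+232,Y/8.333-.5+138,0,1); v=b[:2]-o[:2];v/=np.linalg.norm(v);print("base",(b[:2]-.0075*v).round(4))
print("cam",o)
# lone
print("lone",plane(w,256,66.5,.056,1).round(4))
# tray contour
hsv=cv2.cvtColor(im,cv2.COLOR_BGR2HSV)
for p in [(464,169),(497,194),(487,221),(448,199)]: print("tray",plane(w,*p,.011,1).round(4))
t=cv2.resize(im[155:235,435:512],None,fx=7,fy=7,interpolation=cv2.INTER_CUBIC);cv2.imwrite("pics/tray1.png",t)
s=np.load("side0.npz")["image"][195:250,255:310];cv2.imwrite("pics/tray0.png",cv2.resize(s,None,fx=10,fy=10,interpolation=cv2.INTER_CUBIC))
```

```text
None
[0.4809 0.1221 0.056 ]
[0.4896 0.1076 0.056 ]
[ 0.00868327 -0.01447563  0.        ] 0.0168802566491001 [0.4852438  0.11486646 0.056     ]
base [0.4936 0.1277]
base [0.5006 0.1165]
cam [0.5335485  0.13944001 0.33955107]
lone [0.5653 0.1567 0.056 ]
tray [ 0.6133 -0.1406  0.011 ]
tray [ 0.6215 -0.2286  0.011 ]
tray [ 0.5791 -0.2412  0.011 ]
tray [ 0.566  -0.1432  0.011 ]
```

View pics/tray1.png

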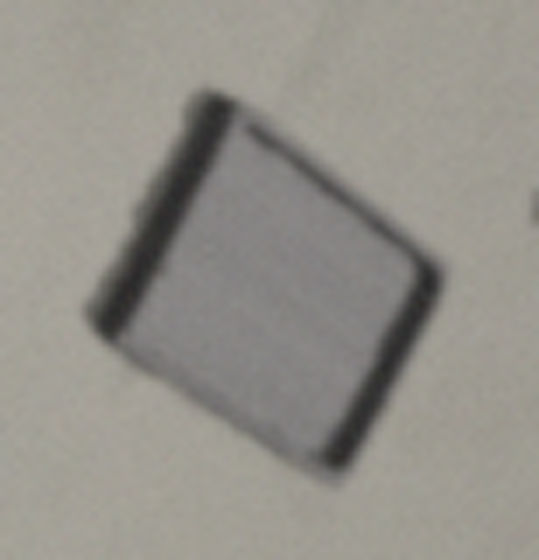

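View pics/tray0.png

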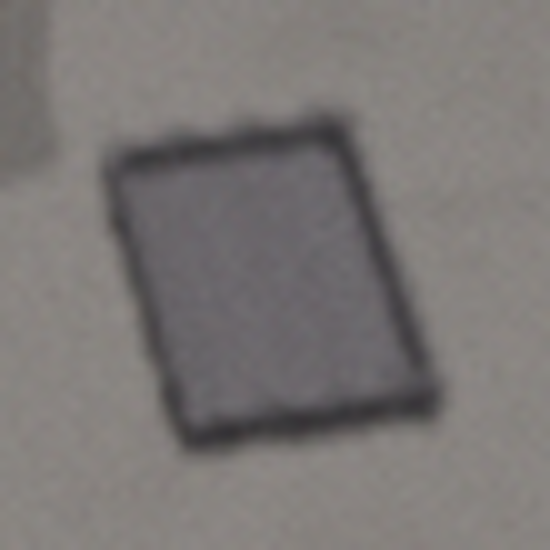

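The base and cap estimates agree to within 2 mm. The row is 16.9 mm centre to centre, and the lone vial is about 90 mm from the pair, so both fit the description. Next I'll hover directly over the pair and check the centring.

Run:
```python
from station import *
from h import *
a=np.deg2rad(-59.3);q=quat((np.cos(a),np.sin(a)))
ctrl.goto([.4848,.1149,.09],q)
set_gripper(.055)
d=viewer.snapshot("wrist"); cv2.imwrite("pics/wrist2.png",d["image"]); np.savez("wrist2.npz",**{k:d[k] for k in("image","K","extrinsics")})
cv2.imwrite("pics/crop2.png",cv2.resize(d["image"][130:260,170:340],None,fx=4.5,fy=4.5,interpolation=cv2.INTER_CUBIC))
s=read_state();print(s["clock"],s["ee_pos"],s["opening"],s["wrist_force"])
```

```text
2.5583 [0.48475236 0.11489585 0.0899602 ] 0.05529751558077446 [-0.27848468  0.30892452  0.44442127]
```

View pics/crop2.png

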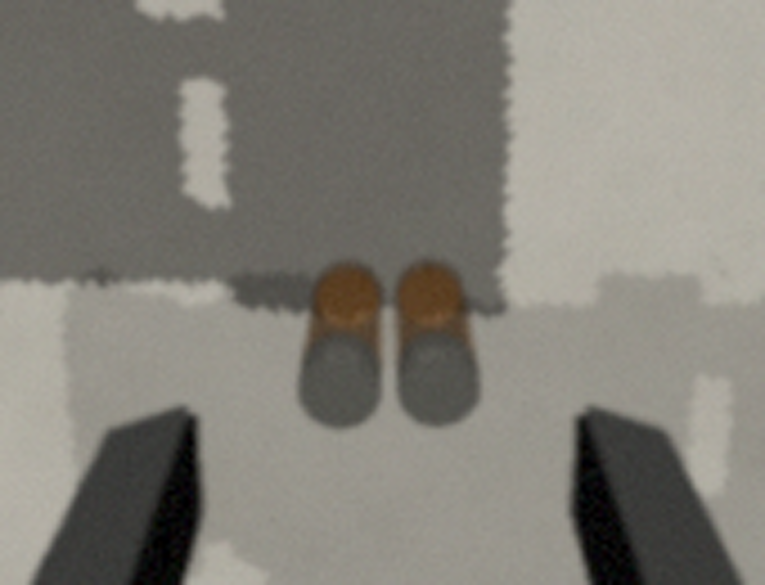

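The caps at crop (340,380) and (438,378) are level and centred between the fingers (midpoint 387). I'll check the cross-row position, then descend and grasp.

Run:
```python
from station import *
from h import *
w=np.load("wrist2.npz")
P=np.array([plane(w,170+x/4.5-.4,130+y/4.5-.4,.056,1)[:2] for x,y in((340,381),(438,379))])
d=P[1]-P[0];c=P.mean(0);print(P,np.linalg.norm(d),np.rad2deg(np.arctan2(d[1],d[0])),c)
assert np.linalg.norm(c-[.4848,.1149])<.004
c=(c+[.4848,.1149])/2
a=np.deg2rad(-59.3);q=quat((np.cos(a),np.sin(a)))
ctrl.move_straight([*c,.010],feed=.1)
set_gripper(.02)
s=read_state();print(s["clock"],s["ee_pos"],s["opening"],s["wrist_force"])
def snap(n,k):
    d=viewer.snapshot(n); cv2.imwrite(f"pics/{n}{k}.png",d["image"]); np.savez(f"{n}{k}.npz",**{j:d[j] for j in("image","K","extrinsics")})
snap("wrist",3)
im=cv2.imread("pics/wrist3.png");cv2.imwrite("pics/crop3.png",cv2.resize(im[130:260,170:340],None,fx=4.5,fy=4.5,interpolation=cv2.INTER_CUBIC))
```

```text
[[0.48160592 0.12233321]
 [0.49045924 0.10811647]] 0.016748044512141912 -58.08786630568205 [0.48603258 0.11522484]
4.0417 [0.4856499  0.11506933 0.01033097] 0.028924920762268765 [ 0.22918889 -0.17619351  3.04803971]
```

View pics/crop3.png

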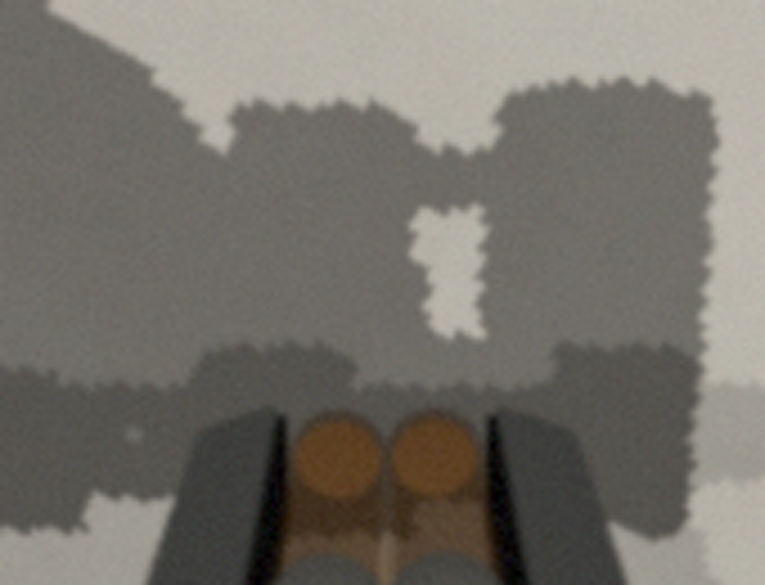

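The opening stopped at 28.9 mm, about two vial diameters, and both vials stand side by side in the jaws at crop (338,455) and (435,455). Now I'll lift.

Run:
```python
from station import *
from h import *
s=read_state();p=s["ee_pos"]
ctrl.move_straight([p[0],p[1],.07],feed=.06)
ctrl.wait(.3)
s=read_state();print(s["clock"],s["ee_pos"],s["opening"],s["wrist_force"])
d=viewer.snapshot("wrist"); im=d["image"]
e=viewer.snapshot("side")["image"];g=viewer.snapshot("scene")["image"]
cv2.imwrite("pics/lift.png",np.hstack([cv2.resize(im[130:260,170:340],(400,306),interpolation=cv2.INTER_CUBIC),cv2.resize(e[70:160,180:298],(400,306),interpolation=cv2.INTER_CUBIC)]))
cv2.imwrite("pics/scene4.png",g)
```

```text
5.5417 [0.48552914 0.11506769 0.06975933] 0.029130816214128236 [1.05599235 0.61188488 0.15291284]
```

View pics/lift.png

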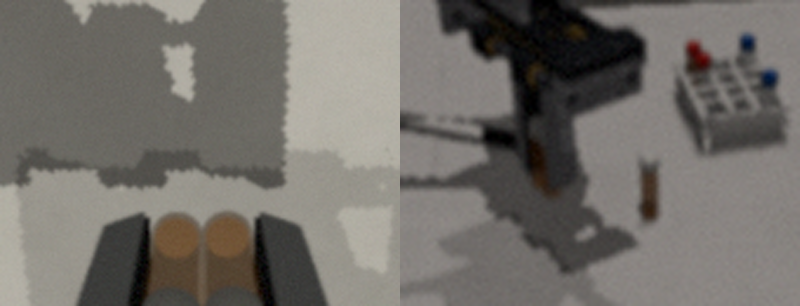

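View pics/scene4.png

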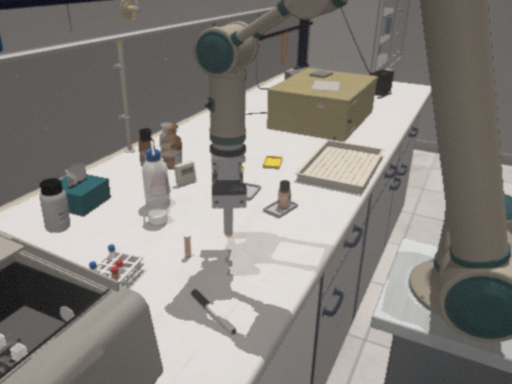

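Both vials are off the bench side by side and the lone vial is untouched at scene (187,246). Next I'll carry them to a view pose near the tray.

Run:
```python
from station import *
from h import *
p=read_state()["ee_pos"]
ctrl.move_straight([p[0],p[1],.17],feed=.12)
a=np.deg2rad(-86.5);q=quat((np.cos(a),np.sin(a)))
p1=np.array([.53,-.2,.17])
# moderate speed
pm=(np.array([p[0],p[1],.17])+p1)/2
ctrl.move_straight(p1,feed=.15,rotation=q)
d=viewer.snapshot("wrist"); cv2.imwrite("pics/wrist5.png",d["image"]); np.savez("wrist5.npz",**{k:d[k] for k in("image","K","extrinsics")})
s=read_state();print(s["clock"],s["ee_pos"],s["opening"],s["wrist_force"])
```

```text
9.0 [ 0.52995522 -0.19939991  0.17007868] 0.02871257898771774 [0.559317   0.1955763  0.15635069]
```

View pics/wrist5.png

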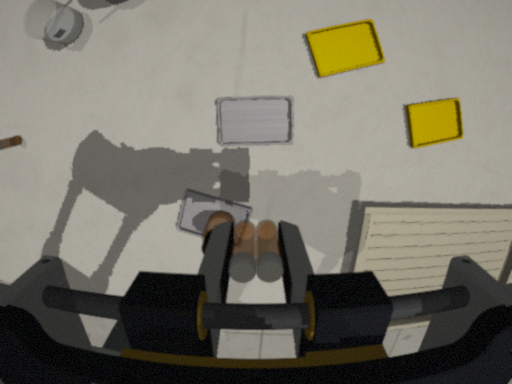

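The empty grey tray spans wrist (217–293, 96–145), and the bottle's tray is partly hidden at (212,212). I'll fit its outline.

Run:
```python
from h import *
w=np.load("wrist5.npz");im=w["image"]
x0,y0=205,85;g=im[y0:y0+72,x0:x0+102];cv2.imwrite("pics/tray5.png",cv2.resize(g,None,fx=7,fy=7,interpolation=cv2.INTER_CUBIC))
gg=cv2.GaussianBlur(cv2.cvtColor(g,cv2.COLOR_BGR2LAB),(3,3),0).astype(int)
# floor/tray differ from bench in colour: bench is yellowish
b=gg[...,2];bench=np.median(b);print(bench,b[30:40,40:60].mean())
m=((b<(bench+b[30:40,40:60].mean())/2)|(gg[...,0]<120)).astype(np.uint8)
m=cv2.morphologyEx(m,cv2.MORPH_CLOSE,np.ones((3,3)))
cs,_=cv2.findContours(m,cv2.RETR_EXTERNAL,cv2.CHAIN_APPROX_NONE)
c=max(cs,key=cv2.contourArea);print(cv2.boundingRect(c),cv2.contourArea(c))
for z in(.0,.011):
    P=np.array([plane(w,*(q[0]+[x0,y0]),z,1)[:2] for q in c])*1000
    r=cv2.minAreaRect(P.astype(np.float32));print(z,r)
```

```text
131.0 128.75
(11, 12, 77, 48) 3323.5
0.0 ((594.174072265625, -193.53729248046875), (55.36305618286133, 88.43736267089844), 4.504157543182373)
0.011 ((594.7899780273438, -193.54714965820312), (53.619712829589844, 85.65253448486328), 4.504092216491699)
```

View pics/tray5.png

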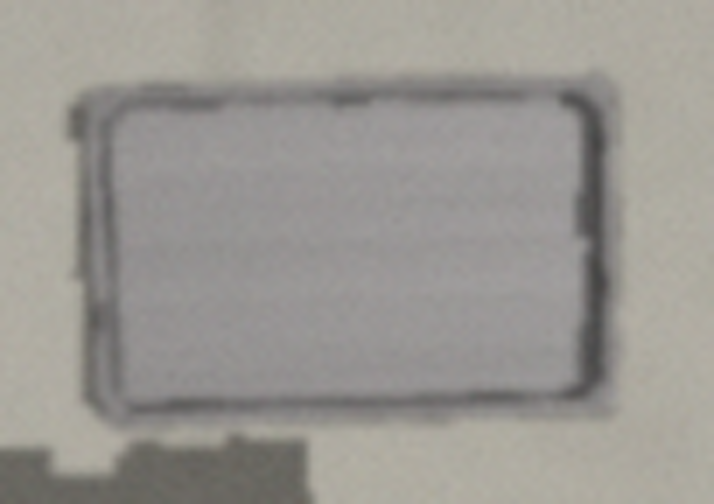

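The wrist fit gives 54×86 mm, against 56×86 mm nominal, with the centre at (0.5947, −0.1935) and the long axis at −85.5°. My rough side estimate is 8 mm off in y. The margin is 28 mm, so I could accept that, but I'll recheck at hover and in the scene camera.

Run:
```python
from station import *
from h import *
c=np.load("scene0.npz");im=c["image"][175:205,225:270]
big=cv2.resize(im,None,fx=8,fy=8,interpolation=cv2.INTER_CUBIC)
a=np.deg2rad(-85.5);q=quat((np.cos(a),np.sin(a)))
ctrl.move_straight([.5947,-.1940,.07],feed=.12,rotation=q)
d=viewer.snapshot("wrist"); np.savez("wrist6.npz",**{k:d[k] for k in("image","K","extrinsics")})
im=d["image"]
s=read_state();print(s["clock"],s["ee_pos"],s["opening"],s["wrist_force"])
w=cv2.resize(im[110:290,150:360],(420,360),interpolation=cv2.INTER_CUBIC)
z=np.zeros((360,790,3),np.uint8);z[:240,:360]=big;z[:,365:785]=w;cv2.imwrite("pics/hover6.png",z)
```

```text
10.1917 [ 0.59485576 -0.19427527  0.0709271 ] 0.028795015254240358 [-0.36713254 -0.08143747 -0.73913933]
```

View pics/hover6.png

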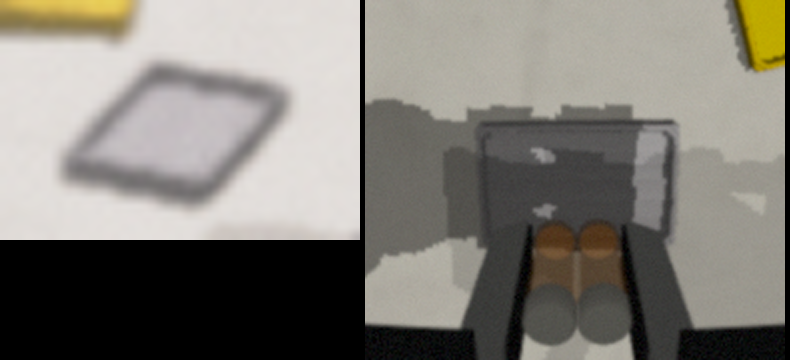

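Both vials are centred along the tray: the gap is at column 577 and the tray midpoint at 578. I'll check the far edge in depth and then lower.

Run:
```python
from station import *
from h import *
w=np.load("wrist6.npz");c=np.load("scene0.npz")
e=plane(w,256.5,110+124/2-.5,.011,1);print("far edge",e)
print("scene centre",np.mean([plane(c,225+x/8-.5,175+y/8-.5,.008,0) for x,y in((155,65),(288,92),(203,200),(68,172))],0))
assert .615<e[0]<.632
p=[.5947,-.1940]
ctrl.move_straight([*p,.022],feed=.08)
for z in(.0165,.0145,.0135):
    ctrl.move_straight([*p,z],feed=.03)
    s=read_state();print(s["clock"],s["ee_pos"],s["opening"],s["wrist_force"])
    if abs(s["wrist_force"][2])>6: break
```

```text
far edge [ 0.62356801 -0.1924583   0.011     ]
scene centre [ 0.58809741 -0.18527411  0.008     ]
11.275 [ 0.59465097 -0.19396025  0.01649439] 0.028582673589918436 [ 0.14166534 -0.48465441  0.14744255]
11.525 [ 0.594623   -0.19395822  0.01442808] 0.028906866755276425 [ 0.48329177 -0.20698682 -0.70740825]
11.775 [ 0.59472237 -0.1939938   0.01345883] 0.028375768303031394 [-0.56976518 -0.26910579 -0.92805878]
```

Run:
```python
from station import *
from h import *
p=[.5947,-.1940]
for z in(.0128,.0122):
    ctrl.move_straight([*p,z],feed=.03)
    ctrl.wait(.1);s=read_state();print(s["clock"],s["ee_pos"],s["opening"],s["wrist_force"])
    if s["wrist_force"][2]>2: break
d=viewer.snapshot("wrist");cv2.imwrite("pics/pre7.png",cv2.resize(d["image"][110:290,150:360],None,fx=3,fy=3))
```

```text
12.125 [ 0.59481264 -0.1940417   0.01333964] 0.028565553218394154 [-2.56000368  0.53474003  4.9677101 ]
```

View pics/pre7.png

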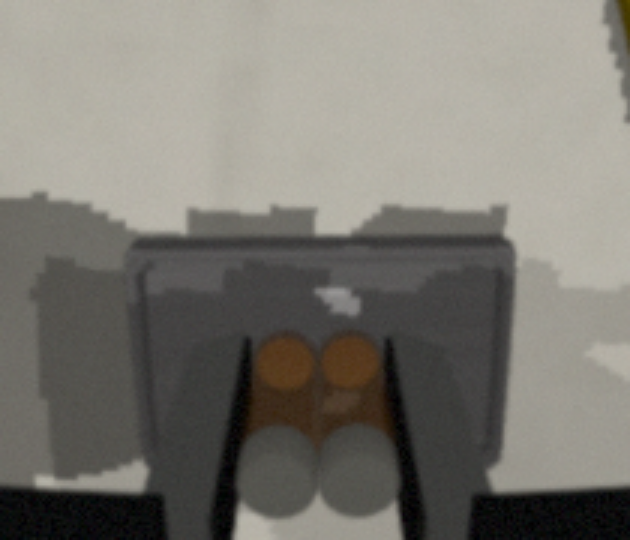

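The vials touch the tray floor (5 N upward), side by side and inside the walls. I'll release and retreat straight up.

Run:
```python
from station import *
from h import *
set_gripper(.05)
s=read_state();print(s["clock"],s["opening"],s["wrist_force"])
p=s["ee_pos"]
ctrl.move_straight([p[0],p[1],.09],feed=.06)
a=np.deg2rad(-85.5)
ctrl.move_straight([p[0]-.05,p[1],.16],feed=.12)
d=viewer.snapshot("wrist");im=d["image"];np.savez("wrist8.npz",**{k:d[k] for k in("image","K","extrinsics")})
e=viewer.snapshot("side")["image"];g=viewer.snapshot("scene")["image"]
f=lambda a:cv2.resize(a,(400,300),interpolation=cv2.INTER_CUBIC)
cv2.imwrite("pics/post8.png",np.vstack([np.hstack([f(im[80:170,195:315]),f(e[170:260,230:350])]),np.hstack([f(g[150:225,200:300]),f(e[90:180,200:320])])]))
print(read_state()["clock"])
```

```text
12.7167 0.050312773735553575 [ 0.47172164  0.38693795 -0.32802377]
15.1667
```

View pics/post8.png

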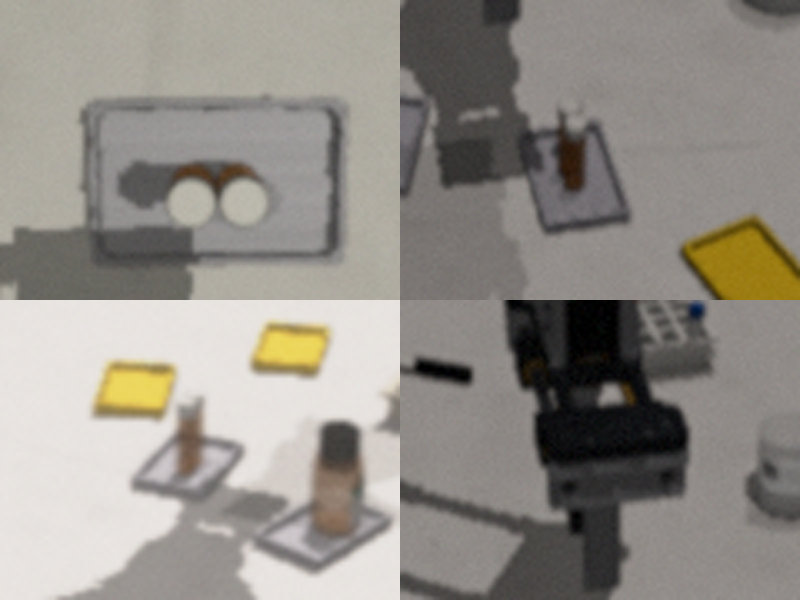

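Both vials stand upright, side by side near the tray centre, with caps at crop (190,203) and (243,203). I'll do a final numeric check, look at the lone vial, and hand in.

Run:
```python
from station import *
from h import *
w=np.load("wrist8.npz");k=120/400
P=np.array([plane(w,195+x*k-.4,80+y*k-.4,.059,1)[:2] for x,y in((190,203),(243,203))])
a=np.deg2rad(4.5);R=np.array([[np.cos(a),np.sin(a)],[-np.sin(a),np.cos(a)]])
print((P-[.5947,-.1935])@R.T,np.linalg.norm(P[0]-P[1]))
g=viewer.snapshot("scene")["image"];h=np.load("scene0.npz")["image"]
for i in(g,h):
    v=cv2.cvtColor(i[230:265,175:205],cv2.COLOR_BGR2HSV);m=(v[...,1]>70)&(v[...,0]<25);ys,xs=np.nonzero(m);print("lone px",xs.mean()+175,ys.mean()+230,len(xs))
hand_in()
print(read_state()["clock"])
```

```text
[[-0.00064191  0.00759686]
 [-0.00063178 -0.00742403]] 0.015020893582924693
lone px 187.66666666666666 254.88888888888889 9
lone px 187.46341463414635 250.78048780487805 41
the job is handed in; nothing more can be done
the job is handed in; nothing more can be done
```

I picked up both vials of the pair in one grasp along their row and lifted them together. I stood them side by side in the empty grey tray, then released, retreated and handed in; the last clock reading before hand-in was about 15 s of the 38 s allowed.

**Placement:** By the last wrist view, the vials are at about x = −0.6 mm and y = ±7.5 mm in the tray frame. They are 15.0 mm apart and looked upright in all three cameras.

**Checks that disagreed:**
- **Tray position:** My rough side and scene camera estimates of the tray centre were 8–10 mm off the wrist camera, in opposite directions along y. I trusted the wrist view, whose fitted outline matched the tray's size to about 2 mm; the final picture bears this out.
- **Lone vial:** The final colour-mask check was weak. The column matched the start (187.7 against 187.5), but only 9 pixels matched instead of 41, and the mean row moved by 4. That is probably the changed shadow. It stood in place in the pictures taken just after the lift, and the arm never went near it.

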